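# Line up the toiletries by height

## Task

Tidy the vanity: stand the four containers (cream jar, pill bottle, spray can and toner bottle) upright on the four ring marks of the silicone mat, one centred on each ring, in order of height with the tallest at the end next to the round ceramic dish and the shortest at the end next to the pill organiser. Never lay or knock a container over, and leave the dish and the organiser where they are.

Things in the scene. Friction and masses are not known exactly. Their poses are not given: they have to be found in the camera images.
- cream_jar: the shortest container: squat white ceramic cream jar with an aluminium lid of the same width, 58 mm diameter, 46 mm high overall, 80 to 170 g. Straight-sided. Origin: centre of its underside, z up; round, so yaw means nothing
- pill_bottle: second shortest: brown pill bottle with pale label and white cap of the same width, 40 mm diameter, 74 mm high overall, 40 to 85 g. Straight-sided. Origin: centre of its underside, z up
- spray_can: third: aluminium spray can 50 mm diameter up to 82 mm, then a white cap 44 mm diameter; 105 mm high overall, 95 to 200 g. Origin: centre of its underside, z up
- toner_bottle: the tallest: slim dark green bottle, 38 mm diameter up to 112 mm, then a white neck 18 mm diameter and a black cap 24 mm diameter; 140 mm high overall, 105 to 210 g. Origin: centre of its underside, z up
- mark1: thin pale ring printed flat on the fixed grey silicone mat (100 x 330 x 4 mm), 68 mm across: a place for one container. Origin: ring centre, on the mat's top face 4 mm above the counter. Number 1 of four alike, 80 mm apart in a straight row along the marks' y axis, mark1 at the -y end, mark4 at the +y end. Mat and row may be turned up to 0.2 rad from world y
- mark2: thin pale ring printed flat on the fixed grey silicone mat (100 x 330 x 4 mm), 68 mm across: a place for one container. Origin: ring centre, on the mat's top face 4 mm above the counter. Number 2 of four alike, 80 mm apart in a straight row along the marks' y axis, mark1 at the -y end, mark4 at the +y end. Mat and row may be turned up to 0.2 rad from world y
- mark3: thin pale ring printed flat on the fixed grey silicone mat (100 x 330 x 4 mm), 68 mm across: a place for one container. Origin: ring centre, on the mat's top face 4 mm above the counter. Number 3 of four alike, 80 mm apart in a straight row along the marks' y axis, mark1 at the -y end, mark4 at the +y end. Mat and row may be turned up to 0.2 rad from world y
- mark4: thin pale ring printed flat on the fixed grey silicone mat (100 x 330 x 4 mm), 68 mm across: a place for one container. Origin: ring centre, on the mat's top face 4 mm above the counter. Number 4 of four alike, 80 mm apart in a straight row along the marks' y axis, mark1 at the -y end, mark4 at the +y end. Mat and row may be turned up to 0.2 rad from world y
- dish: low white ceramic round dish, 90 mm diameter, 28 mm high, loose on the counter just past one end of the row, 105 mm from the centre of the end mark; it may be past mark1 or past mark4. Origin: centre of its underside
- organiser: white plastic pill organiser, open box of 2 x 4 compartments, 62 x 84 x 24 mm, loose on the counter just past the other end of the row, 105 mm from the centre of that end mark. Origin: centre of its underside

How it is judged:
At the end, for the whole second after the job is handed in: Counting from the ring beside the dish: toner bottle, spray can, pill bottle, cream jar, each with its centre within 12 mm of its ring's centre, standing on the mat upright (within 0.1 rad), released and at rest; dish and organiser within 20 mm of where they were (((horizontal distance between dish and mark1 below 0.2 m and horizontal distance between cream_jar and mark4 below 0.012 m and horizontal distance between pill_bottle and mark3 below 0.012 m and horizontal distance between spray_can and mark2 below 0.012 m and horizontal distance between toner_bottle and mark1 below 0.012 m) or (horizontal distance between dish and mark4 below 0.2 m and horizontal distance between cream_jar and mark1 below 0.012 m and horizontal distance between pill_bottle and mark2 below 0.012 m and horizontal distance between spray_can and mark3 below 0.012 m and horizontal distance between toner_bottle and mark4 below 0.012 m)) and height (world z) of cream_jar between 0.001 and 0.01 m and angle between each of cream_jar, pill_bottle, spray_can, toner_bottle's own z axis and vertical below 0.1 rad and linear speed of each of cream_jar, pill_bottle, spray_can, toner_bottle below 0.02 m/s and angular speed of each of cream_jar, pill_bottle, spray_can, toner_bottle below 0.2 rad/s and height (world z) of pill_bottle between 0.001 and 0.01 m and height (world z) of spray_can between 0.001 and 0.01 m and height (world z) of toner_bottle between 0.001 and 0.01 m and distance of each of dish, organiser from where it was at the start of the episode below 0.02 m); the robot touches nothing.
It fails at once if a container is laid or knocked over (tilted more than 0.7 rad) (angle between any of cream_jar, pill_bottle, spray_can, toner_bottle's own z axis and vertical above 0.7 rad).
It fails at once if the dish or the organiser is moved more than 20 mm (distance of any of dish, organiser from where it was at the start of the episode above 0.02 m).
It also fails if it takes over 104 s, if anything falls off the work surface, if the arm or the gripper's body presses on something with over 40 N, if the wrist force passes 120 N, or if a joint passes its speed limit or range.

## Robot

A 6-joint arm with a two-finger parallel gripper is mounted at the origin on the work surface. World frame = base frame: x ahead of the robot, y to its left, z up, the work surface at z = 0. Lengths are in m, angles in rad, forces in N, time in s.
With the tool pointing down it reaches from about 0.325 to 0.9 m from the base axis. Payload 6.1 kg.
Tool frame: the origin (TCP) lies at the very end of the fingers, on their centre line; the grasp point (between the pads) lies 19 mm behind it; z points along the fingers, y is the line along which they close (so a half turn about z gives the same grasp; the last joint's range is limited). The gripper opens to 85 mm and grips with 20 to 120 N. Pads are 22 mm wide; open, the fingers measure 114 mm over their backs; the gripper's body (76 mm by 85 mm) begins 54 mm behind the grasp point. The pads swing forward as they close: fully open they stand 13 mm farther back than shut.
Start: joints at [1.098, 0.22, 1.526, -0, 1.395, -0.126], TCP at [0.212, 0.588, 0.231] pointing down, gripper open.
Joint ranges: [-2.98, 2.98], [-0.91, 2.08], [0.09, 2.57], [-1.24, 4.39], [0.2, 2.65], [-2.68, 2.68]. Speed limits (rad/s): [2.57, 2.57, 3.01, 3.14, 3.14, 3.14].

## Interface

Orientations are given as [roll, pitch, yaw] about the fixed x, y, z axes, in that order (R = Rz(yaw) Ry(pitch) Rx(roll)).
In Python, from station import bot, eyes, order, finder gives the robot as it stands.
- The arm moves only by the tool send_rows, never from a script. Its argument "moves" is a list of rows, each a list of 3 entries, a list of its own where there are three numbers: the finger opening in m, from 0 to 0.0854, then the shift along the tool's x, y, z in m, then the turn about the tool's z in rad. In form: [[jaw, [dx, dy, dz], turn], ...]. A call has 1 to 5 rows; each row shifts and turns the commanded pose from where the row before left it, along the tool's axes as they then stand; what a row does not reach is not made up. A row lasts 1/12 s, in which the tool goes at most 41.7 mm and 7.16 degrees, less where a joint would pass 70% of its speed; a pose out of reach is approached as far as the arm can. A call with a gripper value outside its range is refused whole. The fingers move at their own pace and stop on an object; the grip force is fixed at half the most. Time passes only in rows, so rows that do not move let the fingers close. It gives the time, the measured TCP pose, the force, the opening and the grip force at its end, in the units of the state.
- bot.sense(): the state, without advancing time (a new reading comes with each control period).
- eyes.get_image(name): name is "side" or "top"; returns a dict with "img" (384x512x3 uint8, blue, green, red), "range_z" (384x512 float32, m along the optical axis (not along the pixel's ray), 0 where there is no reading), "fovy" (degrees; the focal length in pixels is half the picture's height over the tangent of half this angle, whatever the lens; pixels are square), "cx", "cy" (the principal point, pixels), "world_from_camera" (4x4, takes a point from camera to world coordinates). Camera axes: x right, y down, z forward; pixel columns grow to the right and rows downward; lengths in m; the calibration is good to about 2 mm. A picture is of the moment at which its call begins.
- order.close_job(): hands the job in; it is judged then, once.
Trained networks look in a picture, given as the dict that the camera call returned (one of the last four; its "shot" number tells which), for a name from the list of things; names that differ only in an ending like _2 or _b are one class to them, and where a whole thing is asked for, a point or a joint stands for the part that bears it (a point fixed in the world has none). Each returns a list of dicts, best first, with "confidence" (0 to 1); they miss things now and then, are a little off and sometimes report something else, mostly with a low value. They report only what shows in the picture. A call takes as long as a camera call.
- finder.spot_in(picture, label): "at" ([x, y, z] in m, in world coordinates, good to about 4 mm: the middle of the surface that is visible of it).
- finder.regions_of(picture, label): "mask" (384x512 bool, what is visible of it).
- finder.tip_of(picture, label): "at" ([x, y, z] in m, in world coordinates, good to about 4 mm: a listed point, or the origin of a listed thing).
The state is a dict: "time": time; "joint_pos": joint angles; "joint_velocities": joint speeds; "tau": joint torques, N m; "ee_pos": TCP position; "tcp_rot": TCP orientation; "ft_force": force on the tool from outside, world axes, zero at the start; "wrist_torque": the same for the moment, N m; "opening": finger opening in m; "grip_force": force on a finger pad.
Only numpy, scipy, OpenCV 4.12 (cv2) and the standard library are available. Lean on these libraries where they do the work, as an engineer would, in place of code of your own. Each camera call takes 0.05 s, during which the arm holds its last target. There are 200 camera calls.

## Working session

There is one attempt and no reset: what is moved stays moved. The work goes in short steps, Python scripts to look and compute and a tool call to move; the robot and the scene stay as the last step left them, time stands still between calls to the robot, and variables do not carry over. Pictures are saved under pics/ and viewed, at most 14 in all, crops included, and the job is handed in when it is done.

Besides the shell and the picture viewer there is one more tool, called after "Call:" as name(argument=value, ...), one argument or row to a line, values as JSON. send_rows: Moves the arm, as the interface text tells. Its arguments: {"type":"object","properties":{"moves":{"type":"array"}},"required":["moves"]}

```bash
mkdir -p pics; ls; cat > h.py <<'E'
import numpy as np, cv2
from station import bot, eyes, order, finder
names=["cream_jar","pill_bottle","spray_can","toner_bottle","mark1","dish","organiser"]
def cloud(p):
    h,w=p["range_z"].shape; f=h/2/np.tan(np.radians(p["fovy"])/2)
    v,u=np.mgrid[:h,:w]; z=p["range_z"]
    c=np.stack([(u-p["cx"])*z/f,(v-p["cy"])*z/f,z],-1)
    T=np.array(p["world_from_camera"]); return c@T[:3,:3].T+T[:3,3]
E
python3 - <<'E'
from h import *
s=bot.sense(); print(s["time"],s["ee_pos"],s["tcp_rot"],s["opening"])
ims=[]
for n in ["top","side"]:
    p=eyes.get_image(n); ims.append(p["img"]); X=cloud(p)
    print(n,np.round(p["world_from_camera"],3).tolist(),p["fovy"])
    for m in names:
        t=finder.tip_of(p,m); print(m,[(np.round(d["at"],3).tolist(),round(d["confidence"],2)) for d in t[:5]])
        if m!="mark1":
            r=finder.regions_of(p,m)
            if r:
                k=r[0]["mask"]&(p["range_z"]>0); q=X[k]; zt=np.percentile(q[:,2],95); tp=q[abs(q[:,2]-zt)<.006]
                print("   region",round(r[0]["confidence"],2),len(q),"top",round(zt,3),"mid",np.round((tp.min(0)+tp.max(0))/2,3), "ext",np.round(np.ptp(tp,0),3))
    cv2.imwrite(f"pics/{n}0.png",p["img"])
E
```

```text
pics
0.0 [0.21215274 0.58723492 0.23017281] [-3.13962936e+00 -2.13598619e-04  2.79481564e+00] 0.08533263217581827
top [[0.009, -0.991, 0.131, 0.429], [-1.0, -0.013, -0.024, 0.032], [0.026, -0.131, -0.991, 1.13], [0.0, 0.0, 0.0, 1.0]] 44.44958246994915
cream_jar [([0.43, 0.215, -0.001], 0.81), ([0.657, 0.257, 0.002], 0.24)]
   region 0.93 558 top 0.05 mid [0.428 0.213 0.048] ext [0.054 0.056 0.008]
pill_bottle [([0.451, -0.069, -0.0], 0.84)]
   region 0.62 273 top 0.078 mid [ 0.45  -0.07   0.077] ext [0.036 0.039 0.008]
spray_can [([0.445, -0.217, -0.0], 0.71)]
   region 0.58 561 top 0.109 mid [ 0.447 -0.21   0.107] ext [0.043 0.041 0.009]
toner_bottle [([0.473, 0.087, 0.002], 0.63)]
   region 0.82 239 top 0.143 mid [0.473 0.087 0.141] ext [0.023 0.021 0.008]
mark1 [([0.655, 0.069, 0.007], 0.85), ([0.656, -0.01, 0.002], 0.83), ([0.653, -0.089, 0.005], 0.74), ([0.655, 0.146, 0.01], 0.71), ([0.449, -0.071, -0.0], 0.5)]
dish [([0.657, 0.255, 0.002], 0.91)]
   region 0.82 1078 top 0.03 mid [0.657 0.253 0.029] ext [0.086 0.086 0.011]
organiser [([0.657, 0.147, 0.008], 0.26)]
   region 0.71
[... 334 characters left out ...]
e []
   region 0.84 929 top 0.075 mid [ 0.45  -0.07   0.073] ext [0.04  0.041 0.008]
spray_can [([0.448, -0.212, -0.002], 0.58)]
   region 0.73 1811 top 0.106 mid [ 0.446 -0.212  0.104] ext [0.043 0.042 0.008]
toner_bottle [([0.474, 0.088, -0.0], 0.82)]
   region 0.87 1069 top 0.139 mid [0.473 0.086 0.138] ext [0.022 0.023 0.008]
mark1 [([0.654, 0.15, 0.006], 0.93), ([0.652, -0.094, 0.004], 0.9), ([0.656, -0.196, -0.002], 0.74), ([0.654, -0.007, 0.001], 0.63)]
dish [([0.658, 0.253, 0.001], 0.66)]
   region 0.91 734 top 0.028 mid [0.656 0.251 0.026] ext [0.087 0.089 0.009]
organiser [([0.658, -0.197, -0.0], 0.85)]
   region 0.8 1767 top 0.024 mid [ 0.656 -0.197  0.023] ext [0.066 0.086 0.008]
```

View pics/top0.png

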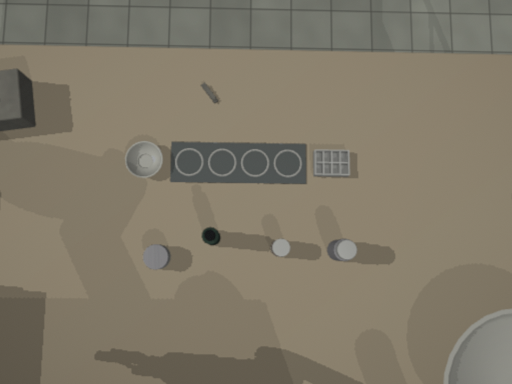

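View pics/side0.png

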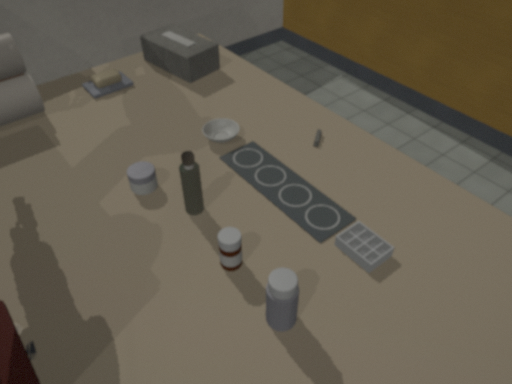

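The top view shows the dish at (144,160) at the +y end, rings at x≈189/222/255/288 and y≈162, and the organiser at (332,162). The side view agrees. So toner goes to mark4, spray to mark3, pill to mark2 and cream to mark1. I'll refine the ring and container centres next.

```bash
cat >> h.py <<'E'
def ray(p,u,v,z0):
    f=p["range_z"].shape[0]/2/np.tan(np.radians(p["fovy"])/2); T=np.array(p["world_from_camera"])
    d=T[:3,:3]@[(u-p["cx"])/f,(v-p["cy"])/f,1]; return T[:3,3]+d*(z0-T[2,3])/d[2]
def rings(p):
    g=cv2.cvtColor(p["img"],cv2.COLOR_BGR2GRAY); X=cloud(p)
    k=((abs(X[...,0]-.655)<.043)&(X[...,1]>-.128)&(X[...,1]<.187)&(abs(X[...,2]-.004)<.012)).astype(np.uint8)
    k&=(g>75).astype(np.uint8)
    out=[]
    for c in cv2.findContours(k,cv2.RETR_EXTERNAL,cv2.CHAIN_APPROX_NONE)[0]:
        if len(c)>40:
            e=cv2.fitEllipse(c); out.append((ray(p,*e[0],.004).round(4).tolist(),np.round(e[1],1).tolist()))
    return sorted(out,key=lambda o:o[0][1])
E
python3 - <<'E'
from h import *
for n in ["top","side"]:
    p=eyes.get_image(n); g=cv2.cvtColor(p["img"],cv2.COLOR_BGR2GRAY)
    if n=="top": print(g[150:176,189])
    print(n,*rings(p),sep="\n")
    X=cloud(p); q=X[(abs(X[...,0]-.655)<.03)&(abs(X[...,1]-.03)<.12)]; print("mat z",np.median(q[:,2]))
    q=X[(abs(X[...,0]-.55)<.02)&(abs(X[...,1]-.03)<.12)]; print("counter z",np.median(q[:,2]))
E
```

```text
[ 92  81  82  82  82  83  82  82  83  82  83  83  83  82  83  83  82  83
  83  82  83  84  81  88 130 123]
top
([0.655, 0.0307, 0.004], [37.4, 173.3])
mat z 0.005613927514675265
counter z 0.0011327843056859743
side
([0.6568, -0.0917, 0.004], [26.4, 36.5])
([0.6569, -0.0119, 0.004], [24.1, 34.7])
([0.6567, 0.1036, 0.004], [26.1, 61.4])
mat z 0.004273575735627699
counter z -0.00019537046021095295
```

Call:
send_rows(
  moves=[
    [0.085,[0,0,0],0.122],
    [0.085,[0,0,0],0.122],
    [0.085,[0,0,0],0.122],
    [0.085,[0,0,0],0.122],
    [0.085,[0,0,0],0.122],
  ],
)

```text
time: 1.92
ee_pos: [0.2124, 0.5878, 0.2313]
tcp_rot: [-3.142, 0.0, 2.179]
ft_force: [-0.4, -0.3, -0.1]
opening: 0.0851
grip_force: 0.0
```

Call:
send_rows(
  moves=[
    [0.085,[0,0,0],0.122],
    [0.085,[0,0,0],0.122],
    [0.085,[0,0,0],0.122],
    [0.085,[0,0,0],0.122],
    [0.085,[0,0,0],0.122],
  ],
)

```text
time: 2.33
ee_pos: [0.2124, 0.5878, 0.2313]
tcp_rot: [3.142, -0.0, 1.569]
ft_force: [-0.8, -0.2, 0.6]
opening: 0.085
grip_force: 0.0
```

```bash
sed -i 's/(g>75)/(g>(103 if p["world_from_camera"][2][3]>1 else 88))/' h.py
python3 - <<'E'
from h import *
for n in ["top","side"]:
    p=eyes.get_image(n); print(n,*rings(p),sep="\n"); print(np.percentile(p["img"][155:168,185:192],[5,50,95]))
E
```

```text
top
([0.6559, -0.0937, 0.004], [27.2, 27.8])
([0.6557, -0.0134, 0.004], [27.2, 27.7])
([0.6558, 0.0668, 0.004], [27.4, 27.8])
([0.656, 0.1466, 0.004], [27.3, 28.1])
[80. 82. 84.]
side
([0.6571, -0.0918, 0.004], [23.7, 33.3])
([0.6569, -0.0118, 0.004], [22.2, 33.1])
([0.6568, 0.0684, 0.004], [20.0, 31.3])
([0.6569, 0.1481, 0.004], [17.3, 28.5])
[39. 50. 88.]
```

Call:
send_rows(
  moves=[
    [0.085,[-0.0334,0.0174,0],0],
    [0.085,[-0.0334,0.0174,0],0],
    [0.085,[-0.0334,0.0174,0],0],
    [0.085,[-0.0334,0.0174,0],0],
    [0.085,[-0.0334,0.0174,0],0],
  ],
)

```text
time: 2.85
ee_pos: [0.3005, 0.4196, 0.2313]
tcp_rot: [3.141, -0.0, 1.58]
ft_force: [1.0, -0.0, 0.4]
opening: 0.0852
grip_force: 0.0
```

Call:
send_rows(
  moves=[
    [0.085,[-0.0334,0.0174,0],0],
    [0.085,[-0.0334,0.0174,0],0],
    [0.085,[-0.0334,0.0174,0],0],
    [0.085,[-0.0334,0.0174,0],0],
    [0.085,[-0.0334,0.0174,0],0],
  ],
)

```text
time: 3.27
ee_pos: [0.3883, 0.2529, 0.2316]
tcp_rot: [3.141, -0.0, 1.58]
ft_force: [0.9, -0.0, -0.3]
opening: 0.0851
grip_force: 0.0
```

Call:
send_rows(
  moves=[
    [0.085,[-0.0334,0.0174,0],0],
    [0.085,[-0.0334,0.0174,0],0],
    [0.085,[-0.0334,0.0174,0],0],
    [0.085,[-0.0334,0.0174,0],0],
    [0.085,[0,0,0],0],
  ],
)

```text
time: 3.68
ee_pos: [0.4605, 0.1158, 0.2317]
tcp_rot: [3.139, 0.003, 1.573]
ft_force: [0.2, 0.8, 0.1]
opening: 0.0853
grip_force: 0.0
```

Call:
send_rows(
  moves=[
    [0.085,[-0.029,0.0125,0],0],
    [0.085,[0,0,0.02],0],
    [0.085,[0,0,0.025],0],
    [0.085,[0,0,0.025],0],
    [0.085,[0,0,0],0],
  ],
)

```text
time: 4.1
ee_pos: [0.4669, 0.0921, 0.1564]
tcp_rot: [-3.133, 0.0, 1.578]
ft_force: [-1.1, 0.1, -0.8]
opening: 0.0852
grip_force: 0.0
```

Call:
send_rows(
  moves=[
    [0.085,[0,0,0],0],
    [0.085,[0,0,0],0],
  ],
)

```text
time: 4.27
ee_pos: [0.4712, 0.0926, 0.1627]
tcp_rot: [3.14, -0.0, 1.577]
ft_force: [0.9, -1.2, 0.6]
opening: 0.085
grip_force: 0.0
```

Call:
send_rows(
  moves=[
    [0.085,[-0.006,0.002,0],0],
    [0.085,[0,0,0.03],0],
    [0.085,[0,0,0.03],0],
    [0.085,[0,0,0.0297],0],
    [0.085,[0,0,0],0],
  ],
)

```text
time: 4.68
ee_pos: [0.4707, 0.0859, 0.0689]
tcp_rot: [-3.137, 0.0, 1.575]
ft_force: [-0.6, -0.8, -0.0]
opening: 0.0847
grip_force: 0.0
```

Call:
send_rows(
  moves=[
    [0.085,[0,0,0],0],
    [0.085,[0,0,0],0],
  ],
)

```text
time: 4.85
ee_pos: [0.4741, 0.0862, 0.0737]
tcp_rot: [3.139, 0.0, 1.575]
ft_force: [0.4, 0.9, 0.2]
opening: 0.0848
grip_force: 0.0
```

Call:
send_rows(
  moves=[
    [0.05,[0,0,0],0],
    [0.045,[0,0,0],0],
    [0.04,[0,0,0],0],
    [0.03,[0,0,0],0],
    [0.03,[0,0,0],0],
  ],
)

```text
time: 5.27
ee_pos: [0.4731, 0.0863, 0.0727]
tcp_rot: [3.14, -0.0, 1.575]
ft_force: [-1.9, 0.7, 4.7]
opening: 0.037
grip_force: 59.5
```

Call:
send_rows(
  moves=[
    [0.03,[0,0,0],0],
    [0.03,[0,0,0],0],
    [0.03,[0,0,0],0],
    [0.03,[0,0,0],0],
  ],
)

```text
time: 5.6
ee_pos: [0.4731, 0.0863, 0.0727]
tcp_rot: [3.14, 0.0, 1.575]
ft_force: [-1.6, 0.0, 5.6]
opening: 0.0369
grip_force: 59.5
```

Call:
send_rows(
  moves=[
    [0.03,[0,0,-0.015],0],
    [0.03,[0,0,-0.025],0],
    [0.03,[0.0087,0.0262,0],0],
    [0.03,[0.0087,0.0262,0],0],
    [0.03,[0.0087,0.0262,0],0],
  ],
)

```text
time: 6.02
ee_pos: [0.5522, 0.113, 0.1126]
tcp_rot: [3.14, -0.0, 1.575]
ft_force: [0.2, 0.2, -1.0]
opening: 0.0369
grip_force: 60.6
```

Call:
send_rows(
  moves=[
    [0.03,[0.0087,0.0262,0],0],
    [0.03,[0.0087,0.0262,0],0],
    [0.03,[0.0087,0.0262,0],0],
    [0.03,[0.0087,0.0262,0],0],
    [0.03,[0,0,0],0],
  ],
)

```text
time: 6.43
ee_pos: [0.6591, 0.149, 0.1108]
tcp_rot: [3.14, -0.001, 1.575]
ft_force: [-0.7, -1.1, -1.2]
opening: 0.0368
grip_force: 60.9
```

Call:
send_rows(
  moves=[
    [0.03,[0,0,0],0],
    [0.03,[0,0,0],0],
  ],
)

```text
time: 6.6
ee_pos: [0.6546, 0.1477, 0.1107]
tcp_rot: [-3.139, 0.0, 1.575]
ft_force: [-0.7, -0.5, -1.2]
opening: 0.0368
grip_force: 60.9
```

```bash
cat >> h.py <<'E'
def where(m,ns=("top","side")):
    s=bot.sense(); print("tcp",np.round(s["ee_pos"],4),"t",round(s["time"],2))
    for n in ns:
        p=eyes.get_image(n); X=cloud(p); r=finder.regions_of(p,m)
        if r:
            q=X[r[0]["mask"]&(p["range_z"]>0)]
            print(n,m,round(r[0]["confidence"],2),len(q),"z",np.percentile(q[:,2],[3,97]).round(3),"mid",np.round((np.percentile(q,3,axis=0)+np.percentile(q,97,axis=0))/2,4),"ext",np.round(np.ptp(q,0),3))
        t=finder.tip_of(p,m); print("  tip",[(np.round(d["at"],3).tolist(),round(d["confidence"],2)) for d in t[:2]])
        cv2.imwrite(f"pics/{n}_{int(s['time']*100)}.png",p["img"])
E
python3 -c "from h import *; where('toner_bottle')"
```

```text
tcp [0.6546 0.1477 0.1107] t 6.6
  tip []
side toner_bottle 0.58 829 z [0.045 0.176] mid [0.6529 0.1402 0.1104] ext [0.041 0.032 0.147]
  tip [([0.657, 0.146, 0.036], 0.62), ([0.447, -0.214, -0.002], 0.19)]
```

Call:
send_rows(
  moves=[
    [0.03,[0,0.001,0.014],0],
    [0.03,[0,0,0.012],0],
    [0.03,[0,0,0.005],0],
    [0.03,[0,0,0.002],0],
    [0.03,[0,0,0],0],
  ],
)

```text
time: 7.32
ee_pos: [0.6557, 0.1478, 0.0771]
tcp_rot: [-3.139, 0.0, 1.575]
ft_force: [0.4, -0.1, -1.5]
opening: 0.0366
grip_force: 60.8
```

Call:
send_rows(
  moves=[
    [0.03,[0,0,0],0],
    [0.03,[0,0,0],0],
  ],
)

```text
time: 7.48
ee_pos: [0.6564, 0.1478, 0.0778]
tcp_rot: [-3.141, 0.0, 1.575]
ft_force: [0.7, 0.7, -1.8]
opening: 0.0368
grip_force: 60.8
```

Call:
send_rows(
  moves=[
    [0.03,[0,0,0.0007],0],
    [0.03,[0,0,0.0005],0],
    [0.03,[0,0,0],0],
  ],
)

```text
time: 7.73
ee_pos: [0.6566, 0.1478, 0.0771]
tcp_rot: [-3.141, 0.0, 1.575]
ft_force: [-0.0, 0.4, -2.0]
opening: 0.0367
grip_force: 60.8
```

Call:
send_rows(
  moves=[
    [0.03,[0,0,0.0006],0],
    [0.03,[0,0,0],0],
  ],
)

```text
time: 7.9
ee_pos: [0.6567, 0.1479, 0.0769]
tcp_rot: [3.141, -0.0, 1.575]
ft_force: [0.1, -0.5, -1.4]
opening: 0.0366
grip_force: 61.0
```

Call:
send_rows(
  moves=[
    [0.03,[0,0,0.0006],0],
    [0.038,[0,0,0],0],
    [0.045,[0,0,0],0],
    [0.06,[0,0,0],0],
    [0.08,[0,0,0],0],
  ],
)

```text
time: 8.32
ee_pos: [0.6569, 0.1478, 0.0764]
tcp_rot: [3.141, 0.0, 1.575]
ft_force: [0.3, -0.0, -0.9]
opening: 0.0677
grip_force: 0.0
```

Call:
send_rows(
  moves=[
    [0.08,[0,0,0],0],
    [0.08,[0,0,-0.03],0],
    [0.08,[0,0,-0.035],0],
    [0.08,[0,0,-0.035],0],
    [0.08,[0,0,0],0],
  ],
)

```text
time: 8.73
ee_pos: [0.6614, 0.1484, 0.1858]
tcp_rot: [3.128, -0.001, 1.575]
ft_force: [1.5, 0.3, 2.0]
opening: 0.0801
grip_force: 0.0
```

```bash
python3 -c "from h import *; where('toner_bottle'); where('spray_can')"
```

```text
tcp [0.6614 0.1484 0.1858] t 8.73
  tip [([0.657, 0.149, 0.003], 0.56)]
side toner_bottle 0.7 849 z [0.011 0.143] mid [0.6517 0.142  0.0771] ext [0.126 0.187 0.146]
  tip [([0.659, 0.148, 0.005], 0.58), ([0.449, -0.07, -0.002], 0.43)]
tcp [0.6555 0.1477 0.174 ] t 9.03
top spray_can 0.91 546 z [0.01  0.109] mid [ 0.4461 -0.2078  0.0599] ext [0.05  0.073 0.116]
  tip [([0.444, -0.212, 0.001], 0.8)]
side spray_can 0.58 1832 z [0.006 0.106] mid [ 0.4426 -0.216   0.0563] ext [0.052 0.092 0.109]
  tip [([0.445, -0.213, -0.002], 0.9)]
```

Call:
send_rows(
  moves=[
    [0.085,[-0.0276,-0.0161,0],0],
    [0.085,[-0.0276,-0.0161,0],0],
    [0.085,[-0.0276,-0.0161,0],0],
    [0.085,[-0.0276,-0.0161,0],0],
    [0.085,[-0.0276,-0.0161,0],0],
  ],
)

```text
time: 9.75
ee_pos: [0.5759, 0.0085, 0.1761]
tcp_rot: [3.142, 0.0, 1.575]
ft_force: [-0.1, 0.6, -0.6]
opening: 0.0852
grip_force: 0.0
```

Call:
send_rows(
  moves=[
    [0.085,[-0.0276,-0.0161,0],0],
    [0.085,[-0.0276,-0.0161,0],0],
    [0.085,[-0.0276,-0.0161,0],0],
    [0.085,[-0.0276,-0.0161,0],0],
    [0.085,[-0.0276,-0.0161,0],0],
  ],
)

```text
time: 10.17
ee_pos: [0.4959, -0.13, 0.1764]
tcp_rot: [3.141, 0.0, 1.575]
ft_force: [0.4, -0.7, -0.6]
opening: 0.0851
grip_force: 0.0
```

Call:
send_rows(
  moves=[
    [0.085,[-0.0276,-0.0161,0],0],
    [0.085,[-0.0276,-0.0161,0],0],
    [0.085,[-0.0276,-0.0161,0],0],
    [0.085,[0,0,0],0],
    [0.085,[0,0,0],0],
  ],
)

```text
time: 10.58
ee_pos: [0.4482, -0.213, 0.1764]
tcp_rot: [3.141, 0.0, 1.571]
ft_force: [-0.1, 1.3, -0.5]
opening: 0.0853
grip_force: 0.0
```

Call:
send_rows(
  moves=[
    [0.085,[0,0,0],0],
    [0.085,[0,0,0],0],
  ],
)

```text
time: 10.75
ee_pos: [0.4493, -0.211, 0.1762]
tcp_rot: [3.141, -0.0, 1.576]
ft_force: [0.5, -0.0, -0.3]
opening: 0.085
grip_force: 0.0
```

Call:
send_rows(
  moves=[
    [0.085,[0,-0.0025,0.02],0],
    [0.085,[0,0,0.03],0],
    [0.085,[0,0,0.03],0],
    [0.085,[0,0,0.03],0],
    [0.085,[0,0,0.021],0],
  ],
)

```text
time: 11.17
ee_pos: [0.4458, -0.2097, 0.0426]
tcp_rot: [-3.14, -0.002, 1.577]
ft_force: [-0.7, 1.0, -1.4]
opening: 0.0848
grip_force: 0.0
```

Call:
send_rows(
  moves=[
    [0.085,[0,0,0],0],
    [0.065,[0,0,0],0],
    [0.055,[0,0,0],0],
    [0.042,[0,0,0],0],
    [0.042,[0,0,0],0],
  ],
)

```text
time: 11.58
ee_pos: [0.4479, -0.2125, 0.0475]
tcp_rot: [3.139, 0.002, 1.575]
ft_force: [-0.8, 1.2, 4.8]
opening: 0.0488
grip_force: 61.5
```

Call:
send_rows(
  moves=[
    [0.042,[0,0,0],0],
    [0.042,[0,0,0],0],
    [0.042,[0,0,0],0],
  ],
)

```text
time: 11.83
ee_pos: [0.4478, -0.2126, 0.0475]
tcp_rot: [3.138, 0.002, 1.575]
ft_force: [-1.5, 2.3, 7.3]
opening: 0.049
grip_force: 61.6
```

Call:
send_rows(
  moves=[
    [0.042,[0,0,-0.02],0],
    [0.042,[0,0,-0.03],0],
    [0.042,[0,0,-0.03],0],
    [0.042,[0.0255,0.019,0],0],
    [0.042,[0.0255,0.019,0],0],
  ],
)

```text
time: 12.25
ee_pos: [0.4865, -0.1624, 0.1292]
tcp_rot: [3.135, 0.004, 1.571]
ft_force: [1.4, -0.4, -2.6]
opening: 0.0483
grip_force: 62.5
```

Call:
send_rows(
  moves=[
    [0.042,[0.0255,0.019,0],0],
    [0.042,[0.0255,0.019,0],0],
    [0.042,[0.0255,0.019,0],0],
    [0.042,[0.0255,0.019,0],0],
    [0.042,[0.0255,0.019,0],0],
  ],
)

```text
time: 12.67
ee_pos: [0.5798, -0.0314, 0.1262]
tcp_rot: [3.14, 0.0, 1.575]
ft_force: [0.0, -0.4, -1.9]
opening: 0.0484
grip_force: 62.5
```

Call:
send_rows(
  moves=[
    [0.042,[0.0255,0.019,0],0],
    [0.042,[0.0255,0.019,0],0],
    [0.042,[0.0255,0.019,0],0],
    [0.042,[0.0255,0.019,0],0],
    [0.042,[0,0,0],0],
  ],
)

```text
time: 13.08
ee_pos: [0.657, 0.0743, 0.1263]
tcp_rot: [3.138, -0.002, 1.578]
ft_force: [-0.9, -0.2, -2.0]
opening: 0.0486
grip_force: 62.8
```

Call:
send_rows(
  moves=[
    [0.042,[0,0,0],0],
    [0.042,[0,0,0],0],
  ],
)

```text
time: 13.25
ee_pos: [0.6539, 0.0694, 0.1253]
tcp_rot: [-3.141, 0.0, 1.575]
ft_force: [0.2, -0.4, -1.8]
opening: 0.0487
grip_force: 62.8
```

Call:
send_rows(
  moves=[
    [0.042,[-0.003,0.0025,0.02],0],
    [0.042,[0,0,0.025],0],
    [0.042,[0,0,0.02],0],
    [0.042,[0,0,0.006],0],
    [0.042,[0,0,0],0],
  ],
)

```text
time: 13.67
ee_pos: [0.6551, 0.0652, 0.0533]
tcp_rot: [-3.138, 0.0, 1.573]
ft_force: [0.4, -0.6, -2.7]
opening: 0.0487
grip_force: 63.0
```

Call:
send_rows(
  moves=[
    [0.042,[0,0,0],0],
    [0.042,[0,0,0],0],
  ],
)

```text
time: 13.83
ee_pos: [0.6572, 0.0658, 0.0553]
tcp_rot: [3.14, 0.0, 1.574]
ft_force: [0.4, 0.4, -1.2]
opening: 0.0487
grip_force: 63.0
```

Call:
send_rows(
  moves=[
    [0.042,[0,0,0.002],0],
    [0.042,[0,0,0.001],0],
    [0.042,[0,0,0],0],
    [0.042,[0,0,0],0],
  ],
)

```text
time: 14.17
ee_pos: [0.657, 0.0664, 0.0516]
tcp_rot: [3.141, 0.0, 1.575]
ft_force: [-0.7, -0.9, -0.2]
opening: 0.0488
grip_force: 63.0
```

Call:
send_rows(
  moves=[
    [0.042,[0,0,0.0005],0],
    [0.042,[0,0,0],0],
  ],
)

```text
time: 14.33
ee_pos: [0.6571, 0.0665, 0.0516]
tcp_rot: [3.141, 0.0, 1.575]
ft_force: [-2.8, -1.2, 4.9]
opening: 0.0488
grip_force: 63.0
```

Contact; releasing, then going up and over to the pill bottle.

Call:
send_rows(
  moves=[
    [0.05,[0,0,0],0],
    [0.058,[0,0,0],0],
    [0.07,[0,0,0],0],
    [0.085,[0,0,0],0],
    [0.085,[0,0,0],0],
  ],
)

```text
time: 14.75
ee_pos: [0.6566, 0.0666, 0.0504]
tcp_rot: [-3.141, -0.0, 1.575]
ft_force: [0.3, -1.0, 1.0]
opening: 0.0848
grip_force: 0.0
```

Call:
send_rows(
  moves=[
    [0.085,[0,0,-0.03],0],
    [0.085,[0,0,-0.035],0],
    [0.085,[0,0,-0.035],0],
    [0.085,[0,0,0],0],
    [0.085,[0,0,0],0],
  ],
)

```text
time: 15.17
ee_pos: [0.659, 0.0666, 0.1545]
tcp_rot: [3.135, 0.0, 1.575]
ft_force: [-0.2, 0.1, -0.7]
opening: 0.0853
grip_force: 0.0
```

```bash
python3 -c "from h import *; where('spray_can'); where('pill_bottle')"
```

```text
tcp [0.659  0.0666 0.1545] t 15.17
top spray_can 0.41 91 z [0.006 0.112] mid [0.6583 0.0504 0.0587] ext [0.056 0.015 0.11 ]
  tip [([0.658, 0.065, 0.001], 0.58)]
side spray_can 0.67 1128 z [0.009 0.11 ] mid [0.6519 0.0619 0.0595] ext [0.047 0.048 0.108]
  tip [([0.658, 0.064, 0.002], 0.95)]
tcp [0.6556 0.0666 0.1487] t 15.47
top pill_bottle 0.85 262 z [0.042 0.078] mid [ 0.4512 -0.0688  0.0599] ext [0.041 0.039 0.075]
  tip [([0.452, -0.07, 0.002], 0.76), ([0.654, -0.195, 0.0], 0.23)]
side pill_bottle 0.81 930 z [0.005 0.075] mid [ 0.4483 -0.0728  0.0399] ext [0.056 0.1   0.079]
  tip [([0.447, -0.069, -0.002], 0.98), ([0.66, 0.068, 0.002], 0.58)]
```

Call:
send_rows(
  moves=[
    [0.085,[-0.0171,-0.0257,0],0],
    [0.085,[-0.0171,-0.0257,0],0],
    [0.085,[-0.0171,-0.0257,0],0],
    [0.085,[-0.0171,-0.0257,0],0],
    [0.085,[-0.0171,-0.0257,0],0],
  ],
)

```text
time: 16.18
ee_pos: [0.5274, -0.02, 0.1506]
tcp_rot: [3.141, 0.0, 1.575]
ft_force: [0.3, -0.6, 1.4]
opening: 0.085
grip_force: 0.0
```

Call:
send_rows(
  moves=[
    [0.085,[-0.0171,-0.0257,0],0],
    [0.085,[-0.0171,-0.0257,0],0],
    [0.085,[-0.0171,-0.0257,0],0],
    [0.085,[0,0,0],0],
    [0.085,[0,0,0],0],
  ],
)

```text
time: 16.6
ee_pos: [0.451, -0.0718, 0.151]
tcp_rot: [3.141, 0.0, 1.572]
ft_force: [0.3, 0.0, 0.3]
opening: 0.0852
grip_force: 0.0
```

Call:
send_rows(
  moves=[
    [0.085,[0,0,0],0],
    [0.085,[0,0,0],0],
  ],
)

```text
time: 16.77
ee_pos: [0.4526, -0.0708, 0.1512]
tcp_rot: [3.14, 0.0, 1.575]
ft_force: [0.5, -0.1, 0.4]
opening: 0.0853
grip_force: 0.0
```

Down to about z = 0.024.

Call:
send_rows(
  moves=[
    [0.085,[0.001,-0.0025,0.02],0],
    [0.085,[0,0,0.03],0],
    [0.085,[0,0,0.03],0],
    [0.085,[0,0,0.03],0],
    [0.085,[0,0,0.017],0],
  ],
)

```text
time: 17.18
ee_pos: [0.448, -0.0688, 0.0206]
tcp_rot: [-3.138, -0.001, 1.576]
ft_force: [-0.4, 0.5, 0.0]
opening: 0.0852
grip_force: 0.0
```

Call:
send_rows(
  moves=[
    [0.085,[0,0,0],0],
    [0.06,[0,0,0],0],
    [0.047,[0,0,0],0],
    [0.032,[0,0,0],0],
    [0.032,[0,0,0],0],
  ],
)

```text
time: 17.6
ee_pos: [0.4508, -0.0705, 0.0255]
tcp_rot: [3.139, 0.001, 1.575]
ft_force: [-5.2, 1.7, 22.4]
opening: 0.0389
grip_force: 58.0
```

Call:
send_rows(
  moves=[
    [0.032,[0,0,0],0],
    [0.032,[0,0,0],0],
    [0.032,[0,0,0],0],
  ],
)

```text
time: 17.85
ee_pos: [0.4509, -0.0705, 0.0256]
tcp_rot: [3.138, 0.001, 1.575]
ft_force: [-0.6, 1.0, 6.7]
opening: 0.0391
grip_force: 60.2
```

Call:
send_rows(
  moves=[
    [0.032,[0,0,-0.02],0],
    [0.032,[0,0,-0.03],0],
    [0.032,[0.0083,0.0294,0],0],
    [0.032,[0.0083,0.0294,0],0],
    [0.032,[0.0083,0.0294,0],0],
  ],
)

```text
time: 18.27
ee_pos: [0.5394, -0.0449, 0.076]
tcp_rot: [3.137, 0.001, 1.574]
ft_force: [0.2, 0.6, -0.5]
opening: 0.0386
grip_force: 60.6
```

Call:
send_rows(
  moves=[
    [0.032,[0.0083,0.0294,0],0],
    [0.032,[0.0083,0.0294,0],0],
    [0.032,[0.0083,0.0294,0],0],
    [0.032,[0.0083,0.0294,0],0],
    [0.032,[0,0,0],0],
  ],
)

```text
time: 18.68
ee_pos: [0.6593, -0.0098, 0.0742]
tcp_rot: [3.137, -0.0, 1.576]
ft_force: [0.2, 0.4, -0.6]
opening: 0.0388
grip_force: 60.8
```

Call:
send_rows(
  moves=[
    [0.032,[0,0,0],0],
    [0.032,[0,0,0],0],
  ],
)

```text
time: 18.85
ee_pos: [0.6539, -0.0111, 0.0734]
tcp_rot: [-3.14, 0.0, 1.575]
ft_force: [-0.3, 0.2, -1.2]
opening: 0.0389
grip_force: 60.8
```

Call:
send_rows(
  moves=[
    [0.032,[-0.002,0.002,0.015],0],
    [0.032,[0,0,0.015],0],
    [0.032,[0,0,0.009],0],
    [0.032,[0,0,0.003],0],
    [0.032,[0,0,0],0],
  ],
)

```text
time: 19.27
ee_pos: [0.6549, -0.0133, 0.0301]
tcp_rot: [-3.138, -0.0, 1.574]
ft_force: [-0.2, -0.3, -0.8]
opening: 0.0389
grip_force: 60.8
```

Call:
send_rows(
  moves=[
    [0.032,[0,0,0],0],
    [0.032,[0,0,0],0],
  ],
)

```text
time: 19.43
ee_pos: [0.6561, -0.0132, 0.0309]
tcp_rot: [-3.141, -0.0, 1.575]
ft_force: [0.5, -0.3, -0.0]
opening: 0.039
grip_force: 60.8
```

Call:
send_rows(
  moves=[
    [0.032,[0,0,0.0008],0],
    [0.032,[0,0,0.0004],0],
    [0.032,[0,0,0],0],
    [0.032,[0,0,0],0],
  ],
)

```text
time: 19.77
ee_pos: [0.6567, -0.0131, 0.0304]
tcp_rot: [-3.142, -0.0, 1.575]
ft_force: [-0.6, -0.2, -0.9]
opening: 0.039
grip_force: 60.8
```

Call:
send_rows(
  moves=[
    [0.032,[0,0,0.0004],0],
    [0.032,[0,0,0],0],
  ],
)

```text
time: 19.93
ee_pos: [0.6567, -0.0131, 0.0301]
tcp_rot: [-3.142, -0.0, 1.575]
ft_force: [0.1, -0.3, -0.3]
opening: 0.0385
grip_force: 60.8
```

Call:
send_rows(
  moves=[
    [0.032,[0,0,0.0006],0],
    [0.04,[0,0,0],0],
    [0.05,[0,0,0],0],
    [0.065,[0,0,0],0],
    [0.085,[0,0,0],0],
  ],
)

```text
time: 20.35
ee_pos: [0.6568, -0.0132, 0.0296]
tcp_rot: [3.141, 0.0, 1.575]
ft_force: [0.0, 0.5, 0.0]
opening: 0.0724
grip_force: 0.0
```

Call:
send_rows(
  moves=[
    [0.085,[0,0,0],0],
    [0.085,[0,0,-0.035],0],
    [0.085,[0,0,-0.035],0],
    [0.085,[0,0,-0.035],0],
    [0.085,[0,0,-0.035],0],
  ],
)

```text
time: 20.77
ee_pos: [0.6564, -0.0131, 0.1708]
tcp_rot: [-3.141, -0.0, 1.575]
ft_force: [1.0, -0.0, 0.2]
opening: 0.085
grip_force: 0.0
```

Call:
send_rows(
  moves=[
    [0.085,[0,0,-0.02],0],
    [0.085,[0,0,0],0],
    [0.085,[0,0,0],0],
  ],
)

```text
time: 21.02
ee_pos: [0.6579, -0.0133, 0.1916]
tcp_rot: [3.138, 0.001, 1.575]
ft_force: [0.2, 0.3, -0.8]
opening: 0.0851
grip_force: 0.0
```

```bash
python3 -c "from h import *; where('pill_bottle'); where('cream_jar')"
```

```text
tcp [ 0.6579 -0.0133  0.1916] t 21.02
  tip [([0.658, -0.012, 0.004], 0.51), ([0.653, 0.145, 0.011], 0.26)]
side pill_bottle 0.67 689 z [0.01  0.079] mid [ 0.6535 -0.0168  0.0446] ext [0.058 0.089 0.079]
  tip [([0.654, -0.009, 0.002], 0.63)]
tcp [ 0.6557 -0.013   0.1874] t 21.32
top cream_jar 0.64 549 z [0.019 0.051] mid [0.4274 0.2121 0.0348] ext [0.056 0.057 0.056]
  tip [([0.43, 0.216, 0.002], 0.58)]
side cream_jar 0.85 827 z [0.004 0.047] mid [0.4252 0.2101 0.0256] ext [0.057 0.117 0.051]
  tip [([0.425, 0.212, -0.002], 0.89)]
```

Call:
send_rows(
  moves=[
    [0.085,[0.0226,-0.0228,0],0],
    [0.085,[0.0226,-0.0228,0],0],
    [0.085,[0.0226,-0.0228,0],0],
    [0.085,[0.0226,-0.0228,0],0],
    [0.085,[0.0226,-0.0228,0],0],
  ],
)

```text
time: 22.03
ee_pos: [0.5412, 0.1002, 0.1895]
tcp_rot: [3.141, -0.0, 1.574]
ft_force: [-0.0, 0.7, 0.4]
opening: 0.0845
grip_force: 0.0
```

Call:
send_rows(
  moves=[
    [0.085,[0.0226,-0.0228,0],0],
    [0.085,[0.0226,-0.0228,0],0],
    [0.085,[0.0226,-0.0228,0],0],
    [0.085,[0.0226,-0.0228,0],0],
    [0.085,[0.0226,-0.0228,0],0],
  ],
)

```text
time: 22.45
ee_pos: [0.4267, 0.2128, 0.1898]
tcp_rot: [3.141, -0.0, 1.574]
ft_force: [1.2, 0.0, 0.5]
opening: 0.0847
grip_force: 0.0
```

Call:
send_rows(
  moves=[
    [0.085,[0,0,0.025],0],
    [0.085,[0,0,0.025],0],
    [0.085,[0,0,0.025],0],
    [0.085,[0,0,0],0],
    [0.085,[0,0,0],0],
  ],
)

```text
time: 22.87
ee_pos: [0.4267, 0.2116, 0.1137]
tcp_rot: [-3.139, 0.001, 1.575]
ft_force: [0.2, -0.3, 0.1]
opening: 0.0852
grip_force: 0.0
```

Call:
send_rows(
  moves=[
    [0.085,[0,0,0],0],
    [0.085,[0,0,0],0],
  ],
)

```text
time: 23.03
ee_pos: [0.4294, 0.2122, 0.1165]
tcp_rot: [3.139, -0.001, 1.574]
ft_force: [0.4, 0.4, -0.4]
opening: 0.0851
grip_force: 0.0
```

Call:
send_rows(
  moves=[
    [0.085,[0.0005,-0.002,0.02],0],
    [0.085,[0,0,0.03],0],
    [0.085,[0,0,0.03],0],
    [0.085,[0,0,0.016],0],
    [0.085,[0,0,0.006],0],
  ],
)

```text
time: 23.45
ee_pos: [0.425, 0.212, 0.0111]
tcp_rot: [-3.139, 0.001, 1.574]
ft_force: [0.0, -0.4, 1.3]
opening: 0.085
grip_force: 0.0
```

Call:
send_rows(
  moves=[
    [0.085,[0,0,0],0],
    [0.075,[0,0,0.0],0],
    [0.062,[0,0,0],0],
    [0.05,[0,0,0],0],
    [0.05,[0,0,0],0],
  ],
)

```text
time: 23.87
ee_pos: [0.4278, 0.213, 0.0148]
tcp_rot: [3.138, -0.001, 1.575]
ft_force: [-0.1, -0.8, 6.0]
opening: 0.0565
grip_force: 63.7
```

Call:
send_rows(
  moves=[
    [0.05,[0,0,0],0],
    [0.05,[0,0,0],0],
    [0.05,[0,0,0],0],
  ],
)

```text
time: 24.12
ee_pos: [0.4278, 0.213, 0.0148]
tcp_rot: [3.138, -0.001, 1.575]
ft_force: [-1.0, -0.7, 6.6]
opening: 0.0565
grip_force: 63.7
```

Call:
send_rows(
  moves=[
    [0.05,[0,0,-0.02],0],
    [0.05,[0,0,-0.03],0],
    [0.05,[-0.034,0,0],0],
    [0.05,[-0.034,0,0],0],
    [0.05,[-0.034,0,0],0],
  ],
)

```text
time: 24.53
ee_pos: [0.4272, 0.1099, 0.0643]
tcp_rot: [3.138, -0.0, 1.577]
ft_force: [1.0, -0.5, -2.0]
opening: 0.0565
grip_force: 64.5
```

Call:
send_rows(
  moves=[
    [0.05,[-0.034,0,0],0],
    [0.05,[-0.034,0,0],0],
    [0.05,[-0.034,0,0],0],
    [0.05,[-0.034,0,0],0],
    [0.05,[-0.034,0,0],0],
  ],
)

```text
time: 24.95
ee_pos: [0.4273, -0.0614, 0.0637]
tcp_rot: [3.139, 0.001, 1.575]
ft_force: [0.8, 0.3, -1.5]
opening: 0.0566
grip_force: 64.5
```

Call:
send_rows(
  moves=[
    [0.05,[-0.034,0,0],0],
    [0.05,[0,0,0],0],
    [0.05,[0,0,0],0],
    [0.05,[0,0,0],0],
  ],
)

```text
time: 25.28
ee_pos: [0.4271, -0.0935, 0.0629]
tcp_rot: [3.141, -0.0, 1.574]
ft_force: [0.8, -0.1, -2.3]
opening: 0.0565
grip_force: 64.5
```

Call:
send_rows(
  moves=[
    [0.05,[0,0.033,0],0],
    [0.05,[0,0.033,0],0],
    [0.05,[0,0.033,0],0],
    [0.05,[0,0.033,0],0],
    [0.05,[0,0.033,0],0],
  ],
)

```text
time: 25.7
ee_pos: [0.5935, -0.0905, 0.0624]
tcp_rot: [-3.141, -0.0, 1.577]
ft_force: [-0.7, -0.1, -0.6]
opening: 0.0565
grip_force: 64.6
```

Call:
send_rows(
  moves=[
    [0.05,[0,0.033,0],0],
    [0.05,[0,0.031,0],0],
    [0.05,[0,0,0],0],
    [0.05,[0,0,0],0],
    [0.05,[0,0,0],0],
  ],
)

```text
time: 26.12
ee_pos: [0.6551, -0.0907, 0.0618]
tcp_rot: [-3.14, -0.001, 1.577]
ft_force: [0.3, -0.2, -1.7]
opening: 0.0568
grip_force: 64.7
```

```bash
python3 -c "from h import *; where('cream_jar')"
```

```text
tcp [ 0.6551 -0.0907  0.0618] t 26.12
top cream_jar 0.65 126 z [0.055 0.097] mid [ 0.6453 -0.0696  0.0758] ext [0.034 0.019 0.081]
  tip [([0.658, -0.089, 0.047], 0.6), ([0.658, 0.068, 0.005], 0.2)]
side cream_jar 0.6 513 z [0.006 0.079] mid [ 0.6499 -0.0157  0.0426] ext [0.074 0.108 0.115]
  tip [([0.654, -0.092, 0.045], 0.92), ([0.656, 0.067, 0.004], 0.3)]
```

Call:
send_rows(
  moves=[
    [0.05,[-0.002,0,0.015],0],
    [0.05,[0,0,0.015],0],
    [0.05,[0,0,0.008],0],
    [0.05,[0,0,0.003],0],
    [0.05,[0,0,0],0],
  ],
)

```text
time: 26.83
ee_pos: [0.6546, -0.0944, 0.0196]
tcp_rot: [-3.138, -0.001, 1.575]
ft_force: [1.0, 0.4, -2.2]
opening: 0.0564
grip_force: 64.7
```

Call:
send_rows(
  moves=[
    [0.05,[0,0,0],0],
    [0.05,[0,0,0],0],
  ],
)

```text
time: 27.0
ee_pos: [0.6557, -0.0946, 0.0207]
tcp_rot: [-3.141, -0.0, 1.575]
ft_force: [-0.5, 0.9, -1.9]
opening: 0.0568
grip_force: 64.7
```

Call:
send_rows(
  moves=[
    [0.05,[0.001,0,0.001],0],
    [0.05,[0,0,0.0008],0],
    [0.05,[0,0,0],0],
    [0.05,[0,0,0],0],
  ],
)

```text
time: 27.33
ee_pos: [0.656, -0.0936, 0.0196]
tcp_rot: [-3.141, -0.0, 1.575]
ft_force: [-0.0, -0.1, -2.0]
opening: 0.0567
grip_force: 64.7
```

Call:
send_rows(
  moves=[
    [0.05,[0,0,0.0005],0],
    [0.05,[0,0,0],0],
  ],
)

```text
time: 27.5
ee_pos: [0.6561, -0.0937, 0.0192]
tcp_rot: [3.142, 0.0, 1.575]
ft_force: [-0.2, -0.3, -1.7]
opening: 0.0566
grip_force: 64.7
```

Call:
send_rows(
  moves=[
    [0.05,[0,0,0.0007],0],
    [0.058,[0,0,0],0],
    [0.066,[0,0,0],0],
    [0.085,[0,0,0],0],
    [0.085,[0,0,0],0],
  ],
)

```text
time: 27.92
ee_pos: [0.6563, -0.0937, 0.0187]
tcp_rot: [3.141, 0.0, 1.575]
ft_force: [0.9, 0.5, 0.1]
opening: 0.0848
grip_force: 0.0
```

Call:
send_rows(
  moves=[
    [0.085,[0,0,-0.035],0],
    [0.085,[0,0,-0.035],0],
    [0.085,[0,0,-0.035],0],
    [0.085,[0,0,-0.035],0],
    [0.085,[0,0,-0.035],0],
  ],
)

```text
time: 28.33
ee_pos: [0.6559, -0.0936, 0.1953]
tcp_rot: [3.141, 0.0, 1.575]
ft_force: [0.9, -0.6, -0.5]
opening: 0.0849
grip_force: 0.0
```

Call:
send_rows(
  moves=[
    [0.085,[0,-0.035,0],0],
    [0.085,[0,-0.035,0],0],
    [0.085,[0,-0.035,0],0],
    [0.085,[0,-0.035,0],0],
    [0.085,[0,-0.035,0],0],
  ],
)

```text
time: 28.75
ee_pos: [0.4795, -0.0942, 0.1935]
tcp_rot: [3.141, 0.0, 1.575]
ft_force: [-0.6, -0.3, 1.7]
opening: 0.085
grip_force: 0.0
```

Call:
send_rows(
  moves=[
    [0.085,[-0.03,0,0],0],
    [0.085,[-0.03,0,0],0],
    [0.085,[-0.03,0,0],0],
    [0.085,[-0.03,0,0],0],
    [0.085,[0,0,0],0],
  ],
)

```text
time: 29.17
ee_pos: [0.4814, -0.219, 0.1942]
tcp_rot: [3.14, 0.003, 1.571]
ft_force: [0.5, -0.0, -0.1]
opening: 0.0852
grip_force: 0.0
```

```bash
python3 - <<'E'
from h import *
for n in ["top","side"]:
    p=eyes.get_image(n); X=cloud(p); cv2.imwrite(f"pics/{n}_end.png",p["img"])
    for m in names:
        if m=="mark1": continue
        t=finder.tip_of(p,m); print(n,m,[np.round(d["at"],3).tolist() for d in t[:1]],end=" ")
        r=finder.regions_of(p,m)
        if r:
            q=X[r[0]["mask"]&(p["range_z"]>0)]; zt=np.percentile(q[:,2],95); tp=q[abs(q[:,2]-zt)<.006]
            print("top",round(zt,3),"mid",np.round((tp.min(0)+tp.max(0))/2,4),end="")
        print()
E
```

```text
top cream_jar [[0.661, -0.092, 0.004]] top 0.054 mid [ 0.6565 -0.0924  0.0526]
top pill_bottle [[0.659, -0.013, 0.003]] top 0.082 mid [ 0.6579 -0.0125  0.0804]
top spray_can [[0.655, 0.07, 0.001]] top 0.113 mid [0.6569 0.0687 0.1107]
top toner_bottle [[0.657, 0.152, 0.002]] top 0.146 mid [0.6565 0.1487 0.1456]
top dish [] top 0.029 mid [0.658  0.2527 0.0288]
top organiser [[0.653, -0.198, 0.002]] top 0.026 mid [ 0.6566 -0.1968  0.0257]
side cream_jar [[0.656, -0.096, 0.002]] top 0.051 mid [ 0.6508 -0.0944  0.0493]
side pill_bottle [[0.656, -0.012, 0.003]] top 0.035 mid [ 0.6396 -0.0188  0.0329]
side spray_can [[0.656, 0.067, 0.002]] top 0.109 mid [0.6554 0.0663 0.1073]
side toner_bottle [[0.656, 0.147, 0.002]] top 0.142 mid [0.6565 0.1471 0.1412]
side dish [[0.658, 0.255, -0.001]] top 0.027 mid [0.6551 0.2512 0.0262]
side organiser [[0.658, -0.196, 0.003]] top 0.024 mid [ 0.6565 -0.198   0.0229]
```

View pics/top_end.png

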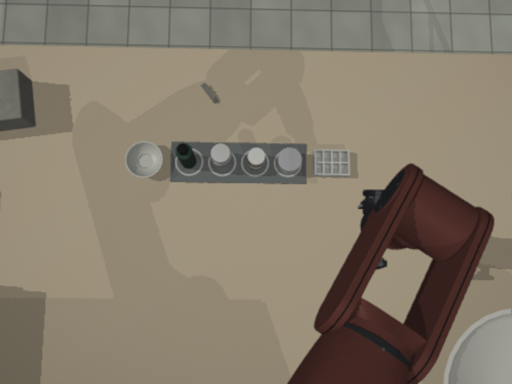

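All four containers stand on their rings (189–289, 162), in height order from the dish at (144,160). The arm is clear of them.

```bash
python3 -c "from station import order; print(order.close_job())"
```

```text
the job is handed in; nothing more can be done
None
```

Job handed in, no verdict returned: toner bottle, spray can, pill bottle and cream jar stand upright on their rings in that order from the dish, each measured within about 6 mm of its ring's centre, with the dish and organiser not measurably moved.

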